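# Lay the glue-up kit out on its silhouette boards

### The job

Lay the glue-up kit out ready on its four plywood boards: put the sanding block, the red spring clamp, the L-shaped wooden piece and the long straight wooden piece each flat on the board whose black silhouette has its shape and size, covering the silhouette and turned the same way round as it. Any order will do; leave the other wooden pieces where they lie.

Things in the scene. Friction and masses are not known exactly. Their poses are not given: they have to be found in the camera images.
- sanding_block: plain brown sanding block, a slab 60 (x) x 99 (y) x 23 mm high, lying flat, 0.07 to 0.14 kg. Origin at the centre of its underside, x across its 60 mm width, y along its length, z up. Take it across the 60 mm width. A half turn makes no difference
- spring_clamp: spring clamp with red handle and red jaw tips and bare metal between, lying flat, 52 (x) x 107 (y) x 20 mm high, 0.05 to 0.11 kg. Origin at the centre of its underside, y along its length, z up. The two red handles spread apart at the +y end, the thin jaws meet at the -y end. Take it across both handles, at x = 0, y = +30 mm, where it is 46 mm wide and rigid
- angle_piece: sawn wooden L piece, brown with blue edges, 61 (x) x 63 (y) x 16 mm high, lying flat. Origin at the centre of its bounding box, on the underside; z up. Its 22 mm wide long limb runs along y over the full 63 mm, with its middle at x = -19.5 mm; its short limb runs from the +y end of that limb out to x = +30 mm and is 22 mm wide (y = 9 to 32 mm). Take it across the long limb near x = -19.5, y = -12 mm, clear of the short limb
- bar_piece: sawn wooden straight piece, brown with blue edges, 21 (x) x 66 (y) x 16 mm high, lying flat. Origin at the centre of its underside, y along its length, z up. Take it across its 21 mm width. A half turn makes no difference. Not the much shorter straight piece
- pad_block: fixed thin plywood board 70 (x) x 108 (y) mm, 4 mm thick, with the plain rectangle 60 x 99 mm of the sanding block, painted at true size in black. Origin on the bench under the centre of the board, which is the centre of the silhouette; y along its length; z up. A half turn makes no difference
- pad_clamp: fixed thin plywood board 62 (x) x 115 (y) mm, 4 mm thick, with the silhouette of the spring clamp, seen from above, painted at true size in black. Origin on the bench under a point on the silhouette's middle line, 15 mm from its centre towards the jaws; axes as on the clamp. The centre of the silhouette and of the board (where the clamp's origin belongs) is at x = 0, y = +15 mm; z up. The handles of the silhouette lie towards +y, its jaws towards -y
- pad_angle: fixed thin plywood board 72 (x) x 78 (y) mm, 4 mm thick, with the L-shaped silhouette of the L piece, painted at true size in black. Origin on the bench under the middle of the silhouette's long limb; axes as on the L piece: the long limb runs along y, the short limb points to +x from its +y end. The centre of the silhouette's bounding box (where the L piece's origin belongs) is at x = +19.5 mm, y = 0; z up
- pad_bar: fixed thin plywood board 33 (x) x 78 (y) mm, 4 mm thick, with the narrow rectangle 21 x 66 mm of the long straight piece, painted at true size in black. Origin on the bench under the centre of the board, which is the centre of the silhouette; y along its length; z up. A half turn makes no difference
- vee_piece: bystander: sawn wooden piece bent like a wide-open V, brown with blue edges, 49 x 72 x 16 mm high, lying flat among the kit; it has no board. Origin at the centre of its underside. To be left where it lies
- short_piece: bystander: short straight wooden piece, brown with blue edges, 37 x 19 x 16 mm high, lying flat; it has no board. Origin at the centre of its underside. To be left where it lies
Things that resemble listed ones, but are neither listed nor needed, are in the scene too. There is more than one size of the bar_piece; the one meant has the size given above.

How it is judged:
By the outcome, as a careful person would: the job done as asked, in the order asked, and still so for the second after the job is handed in, with the robot touching nothing.
It also fails if it takes over 99 s, if anything falls off the work surface, if the arm or the gripper's body presses on something with over 40 N, if the wrist force passes 120 N, or if a joint passes its speed limit or range.

### The arm

A 6-joint arm with a two-finger parallel gripper is mounted at the origin on a cart in front of the work surface, level with it; the furniture and walls round the work are solid. World frame = base frame: x ahead of the robot, y to its left, z up, the work surface at z = 0. Lengths are in mm, angles in rad, forces in N, time in s.
With the tool pointing down it reaches from about 250 to 775 mm from the base axis. Payload 8.9 kg.
Tool frame: the origin (TCP) lies midway between the tips of the shut fingers; the grasp point (between the pads) lies arm.hold_point_z behind it (arm.hold_point_z is the distance from the TCP to the grasp point, in mm); z points along the fingers, y is the line along which they close (so a half turn about z gives the same grasp; the last joint's range is limited). The gripper opens to 85 mm and grips with 20 to 120 N. Pads are 22 mm wide; open, the fingers measure 114 mm over their backs; the gripper's body (76 mm by 85 mm) begins 54 mm behind the grasp point. The pads swing forward as they close: fully open they stand 13 mm farther back than shut.
Start: joints at [-1.29, 0.291, -0.153, 1.127, 0, 1.431], TCP at [213.98, -479.413, 231.305] pointing down, gripper open.
Joint ranges: [-2.52, 2.52], [-0.91, 1.74], [-1.3, 1.37], [-1.96, 2.02], [-1.52, 1.47], [-3.14, 3.14]. Speed limits (rad/s): [2.22, 2.22, 2.79, 3.14, 3.14, 3.14].

### API

Orientations are given as a unit quaternion [w, x, y, z].
In Python, from workcell import arm, imaging gives the robot as it stands.
- The arm moves only by the tool step_arm, never from a script. Its argument "commands" is text: rows parted by semicolons, each of 7 numbers parted by spaces: the opening, from 0 (shut) to 1 (fully open), then the shift along the tool's x, y, z in units of 0.025 m (1.0 is 0.025 m), then the turn, a rotation vector about the tool's x, y, z in units of 0.1 rad (1.0 is 0.1 rad). A call has 1 to 12 rows; each row shifts and turns the commanded pose from where the row before left it, along the tool's axes as they then stand; what a row does not reach is not made up. A row lasts 1/10 s, in which the tool goes at most 50 mm and 8.59 degrees, less where a joint would pass 70% of its speed; a pose out of reach is approached as far as the arm can. A call with a number of a shift or a turn outside -1 to 1 is refused whole. A call with a gripper value outside its range is refused whole. The fingers move at their own pace and stop on an object; the grip force is fixed at half the most. Time passes only in rows, so rows that do not move let the fingers close. It gives the time, the measured TCP pose, the force, the opening and the grip force at its end, in the units of the state.
- arm.get_state(): the state, without advancing time (a new reading comes with each control period).
- imaging.grab_frame(name): name is "side" or "top"; returns a dict with "color" (384x512x3 uint8, blue, green, red), "depth" (384x512 float32, mm along the optical axis (not along the pixel's ray), 0 where there is no reading), "intrinsics" (3x3 intrinsics, pixels), "dist_coeffs" ([k1, k2, p1, p2, k3] as OpenCV has them; the pictures are not rectified), "rvec" (rotation vector, rad) and "tvec" (3), from world to camera coordinates, as OpenCV has them. Camera axes: x right, y down, z forward; pixel columns grow to the right and rows downward; lengths in mm; the calibration is good to about 2 mm. A picture is of the moment at which its call begins.
- arm.sign_off(): hands the job in; it is judged then, once.
The state is a dict: "time_s": time; "joints": joint angles; "joint_velocities": joint speeds; "joint_torque": joint torques, N m; "tcp_pos": TCP position; "eef_rot": TCP orientation; "force": force on the tool from outside, world axes, zero at the start; "wrist_torque": the same for the moment, N m; "gripper_width": opening from 0.0 (shut) to 1.0 (fully open); "gripper_force": force on a finger pad.
Only numpy, scipy, OpenCV 4.12 (cv2) and the standard library are available. Lean on these libraries where they do the work, as an engineer would, in place of code of your own. Each camera call takes 0.05 s, during which the arm holds its last target. There are 200 camera calls.

## Working session

There is one attempt and no reset: what is moved stays moved. The work goes in short steps, Python scripts to look and compute and a tool call to move; the robot and the scene stay as the last step left them, time stands still between calls to the robot, and variables do not carry over. Pictures are saved under pics/ and viewed, at most 14 in all, crops included, and the job is handed in when it is done.

Besides the shell and the picture viewer there is one more tool, called after ">>>" as name(argument=value, ...) on one line, values as JSON. step_arm: Moves the arm, as the interface text tells. Shifts and turns lie within -1 to 1; 1 stands for 0.025 m of shift or 0.1 rad of turn. Its arguments: {"type":"object","properties":{"commands":{"type":"string"}},"required":["commands"]}

```bash
mkdir -p pics; ls
python3 - <<'E'
from workcell import arm, imaging
import cv2,pickle,numpy as np
for n in("top","side"):
    f=imaging.grab_frame(n); pickle.dump(f,open(n+"0.pkl","wb"))
    cv2.imwrite(f"pics/{n}0.png",cv2.resize(f["color"],(800,600),interpolation=cv2.INTER_CUBIC))
    print(n,f["intrinsics"],f["dist_coeffs"],f["rvec"],f["tvec"])
print(arm.get_state(),arm.hold_point_z)
E
```

```text
pics
top [[427.10050041   0.         260.2776067 ]
 [  0.         427.10050041 188.92717725]
 [  0.           0.           1.        ]] [0.02463581 0.         0.         0.         0.        ] [ 2.16920241 -2.11191767  0.17333477] [  26.12908612  518.50519525 1087.26054969]
side [[397.68634577   0.         258.09658015]
 [  0.         397.68634577 195.67574749]
 [  0.           0.           1.        ]] [-0.12197098  0.          0.          0.          0.        ] [ 2.33877262  0.06221288 -0.03106276] [-522.77437959   40.05151588 1275.25906068]
{'time_s': 0.1, 'joints': array([-1.29025953e+00,  2.91247579e-01, -1.54028294e-01,  1.12664762e+00,
       -3.12121255e-05,  1.43152629e+00]), 'joint_velocities': array([-0.00060193, -0.00173171,  0.00274835,  0.00214705,  0.00140213,
        0.00022177]), 'joint_torque': array([ 1.34095815e-03, -5.37978530e+01,  3.31919897e+01,  9.36758006e-03,
       -1.47703990e-04, -2.22198430e-06]), 'tcp_pos': array([ 213.88914274, -479.05861154,  230.78584462]), 'eef_rot': array([-5.61078485e-04,  9.78050886e-01,  2.08365414e-01, -5.53419801e-05]), 'force': array([0.36710606, 0.68263119, 0.8837956 ]), 'wrist_torque': array([ 0.01114939,  0.02354797, -0.01176237]), 'gripper_force': 0.0, 'gripper_width': 0.9993773869842606} 18.700000000000003
```

View pics/top0.png

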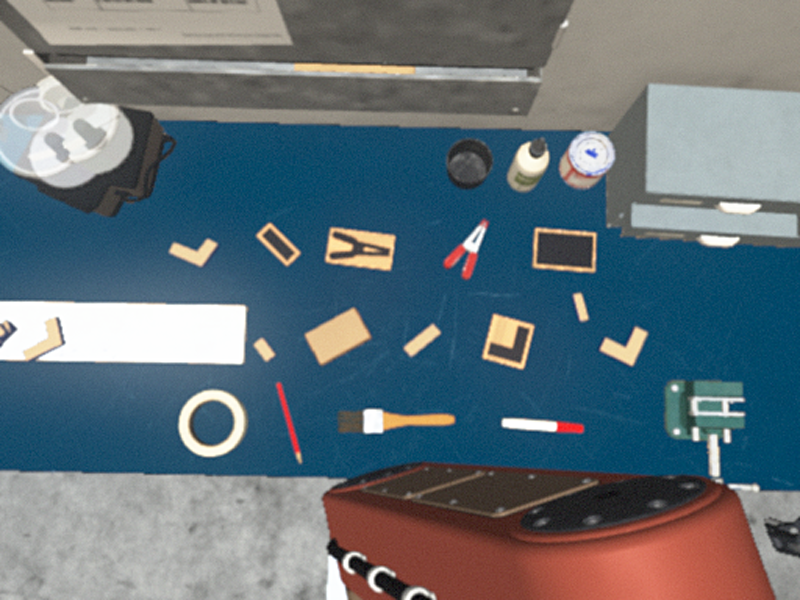

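View pics/side0.png

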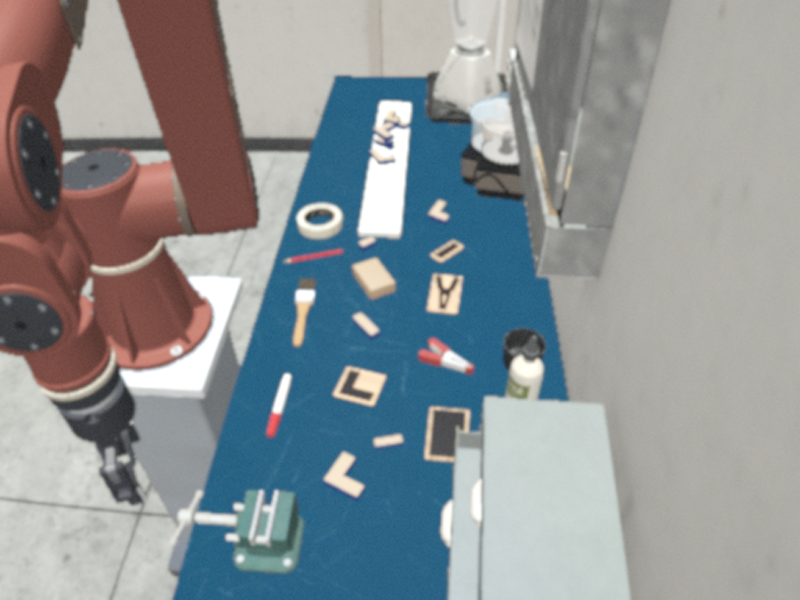

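The top view shows these bar candidates: (422,340), (581,306) and (264,349). L at (625,347), V at (193,250), sanding block at (338,335), clamp at (467,250). The boards are bar (278,243), clamp (360,248), block (565,250) and angle (508,340). Next I measure them.

```bash
cat > h.py <<'E'
import cv2,numpy as np
def cam(f):
    R=cv2.Rodrigues(np.array(f["rvec"],float))[0]; return R,np.array(f["tvec"],float).ravel()
def ray(f,px,z):
    "pixels (N,2) -> world xy on plane z"
    R,t=cam(f); n=cv2.undistortPoints(np.array(px,float).reshape(-1,1,2),f["intrinsics"],f["dist_coeffs"])[:,0]
    d=np.c_[n,np.ones(len(n))]@R; C=-R.T@t
    return (C+d*((z-C[2])/d[:,2])[:,None])[:,:2]
def blobs(f,mask,z,lo,hi):
    "contours -> world polygon, with centroid, minAreaRect (centre, long, short, angle of long axis)"
    out=[]
    for c in cv2.findContours(mask.astype(np.uint8),cv2.RETR_EXTERNAL,cv2.CHAIN_APPROX_NONE)[0]:
        if not lo<cv2.contourArea(c)<hi: continue
        p=ray(f,c[:,0],z).astype(np.float32); (x,y),(w,h),a=cv2.minAreaRect(p)
        if w<h: w,h,a=h,w,a+90
        m=cv2.moments(p.reshape(-1,1,2)); g=(m["m10"]/m["m00"],m["m01"]/m["m00"])
        out.append(dict(px=c[:,0].mean(0).round(),poly=p,c=np.array((x,y)),L=w,W=h,a=(a+90)%180-90,g=np.array(g)))
    return out
def masks(im):
    # 2x-upsampled HSV would gain little: plain colour tests
    b,g,r=[im[...,i].astype(int) for i in range(3)]
    return dict(wood=(r>b+25)&(r>110)&(g>b), black=(im.max(2)<75), notbench=~((b>r+35)&(b>g+15)), red=(r>g+60)&(r>b+60))
E
python3 - <<'E'
from h import *; import pickle
for n in("top","side"):
    f=pickle.load(open(n+"0.pkl","rb")); R,t=cam(f); print(n,"cam",(-R.T@t).round())
    m=masks(f["color"])
    for k,z in(("wood",16),("black",4),("red",10),("notbench",10)):
        if n=="side" and k=="notbench": continue
        for b in blobs(f,m[k],z,40,3500):
            if 200<b["c"][0]<700 and abs(b["c"][1])<600: print(k,b["px"]*800/512,"c",b["c"].round(),"g",b["g"].round(),"LW",round(b["L"]),round(b["W"]),"a",round(b["a"],1))
f=pickle.load(open("top0.pkl","rb"))
c=f["color"][130:240,90:430]; cv2.imwrite("pics/crop0.png",cv2.resize(c,(800,259),interpolation=cv2.INTER_CUBIC))
E
```

```text
top cam [ 340.   42. 1155.]
wood [415.625 418.75 ] c [311.  15.] g [311.  21.] LW 118 28 a -88.5
wood [210.9375 421.875 ] c [297. 361.] g [298. 361.] LW 81 80 a 47.9
wood [264.0625 348.4375] c [422. 281.] g [422. 281.] LW 38 19 a 39.6
wood [625.     345.3125] c [ 453. -332.] g [ 443. -335.] LW 65 61 a -25.6
wood [421.875  339.0625] c [445.  13.] g [445.  13.] LW 66 20 a -49.9
wood [507.8125 340.625 ] c [ 447. -135.] g [ 447. -135.] LW 80 74 a -14.1
wood [337.5    335.9375] c [449. 157.] g [449. 157.] LW 99 62 a -59.2
wood [579.6875 306.25  ] c [ 510. -260.] g [ 511. -260.] LW 46 14 a 13.2
wood [468.75   264.0625] c [579. -66.] g [579. -66.] LW 47 12 a -15.6
wood [454.6875 254.6875] c [593. -43.] g [593. -41.] LW 45 12 a -43.1
wood [192.1875 251.5625] c [595. 415.] g [588. 412.] LW 71 48 a 69.7
wood [564.0625 250.    ] c [ 610. -233.] g [ 610. -232.] LW 110 72 a 86.8
wood [359.375  248.4375] c [603. 124.] g [603. 124.] LW 117 64 a 84.3
wood [278.125 243.75 ] c [607. 267.] g [606. 268.] LW 80 35 a 46.7
black [509.375 346.875] c [ 449. -137.] g [ 439. -146.] LW 54 52 a -14.0
black [564.
[... 1844 characters left out ...]
-87.3
wood [359.375  385.9375] c [ 451. -146.] g [ 451. -147.] LW 79 75 a -13.8
wood [434.375 353.125] c [588. -59.] g [587. -61.] LW 50 43 a 62.0
wood [365.625  323.4375] c [445.  14.] g [446.  14.] LW 59 15 a -49.9
wood [300.    321.875] c [316.   8.] g [313.  15.] LW 125 27 a -84.0
wood [443.75 293.75] c [605. 112.] g [605. 111.] LW 118 63 a 83.9
wood [373.4375 276.5625] c [449. 155.] g [449. 155.] LW 117 66 a -60.5
wood [446.875 250.   ] c [609. 254.] g [609. 254.] LW 80 36 a 46.8
wood [439.0625 209.375 ] c [586. 416.] g [587. 414.] LW 68 33 a -82.3
red [271.875  423.4375] c [ 306. -236.] g [ 305. -236.] LW 47 16 a 89.7
red [429.6875 356.25  ] c [578. -65.] g [578. -65.] LW 43 25 a -17.3
```

View pics/crop0.png

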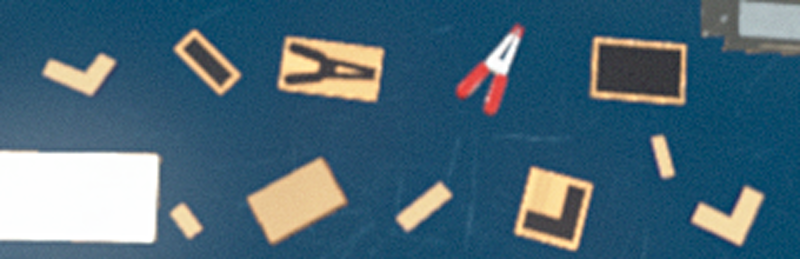

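The bar at (422,340) measures 66x20, so it is the long bar. (581,306) is 46x14 and (264,349) is 38x19, so neither fits. The L at (625,347) is 65x61. Next: the L and clamp axes, the clamp silhouette's direction, and the cabinet clearance.

Run:
```python
from h import *; import pickle
f=pickle.load(open("top0.pkl","rb")); im=f["color"]; m=masks(im)
A=im[140:185,200:262]; B=im[130:185,275:330]
r=lambda a:cv2.resize(a,(390,390),interpolation=cv2.INTER_CUBIC)
cv2.imwrite("pics/crop1.png",np.hstack([r(A),r(B)]))
for b in blobs(f,m["wood"],4,200,3500):
    if b["c"][0]>430 and b["L"]>70 and b["c"][0]<650: print("board",b["px"],b["c"].round(1),round(b["L"],1),round(b["W"],1),round(b["a"],1))
for b in blobs(f,m["wood"],23,200,3500):
    if 90<b["L"]<105: print("block z23",b["c"].round(1),b["L"],b["W"],b["a"])
def corner(b):
    q=cv2.boxPoints(cv2.minAreaRect(b["poly"])); d=[-cv2.pointPolygonTest(b["poly"].reshape(-1,1,2),tuple(map(float,p)),True) for p in q]
    e=q-b["c"]; i=int(np.argmax(d)); print(" missing-corner dir",e[i].round(1),"box",e.round(1).tolist(), "yaw_y if (+x,-y):",round(np.degrees(np.arctan2(e[i][1],e[i][0]))+45+90,1))
for b in blobs(f,m["wood"],16,100,3500):
    if abs(b["c"][1]+332)<10: print("L",b["c"]);corner(b)
for b in blobs(f,m["black"],4,60,3500):
    if abs(b["c"][1]+137)<8 and b["c"][0]<500: print("Lpad",b["c"]);corner(b)
for b in blobs(f,m["notbench"],10,100,3500):
    if abs(b["c"][1]+59)<8 and b["c"][0]>550:
        for ang in(146,149,151,153,156):
            u=np.radians(ang);R=np.array([[np.sin(u),-np.cos(u)],[np.cos(u),np.sin(u)]]) # rows: x axis,y axis
            q=b["poly"]@R.T; lo,hi=q.min(0),q.max(0); c=R.T@((lo+hi)/2)
            ytip=q[q[:,1]<lo[1]+15]; print("clamp",ang,"size",(hi-lo).round(1),"centre",c.round(1),"jaw x off",(ytip[:,0].mean()-(lo+hi)[0]/2).round(1),"handle min y per side",[q[q[:,0]<(lo+hi)[0]/2][:,1].max().round(1),q[q[:,0]>(lo+hi)[0]/2][:,1].max().round(1)])
# heights: cabinet
R,t=cam(f); v,u=np.mgrid[0:384:4,300:512:4]; d=f["depth"][v,u]; n=cv2.undistortPoints(np.stack([u,v],-1).reshape(-1,1,2).astype(float),f["intrinsics"],f["dist_coeffs"])[:,0]
P=(np.c_[n,np.ones(len(n))]*d.reshape(-1,1)-t)@R; P=P[d.ravel()>0]
s=P[(P[:,2]>30)&(P[:,0]>400)&(P[:,0]<720)]
for x0 in range(500,720,40):
    q=s[(s[:,0]>=x0)&(s[:,0]<x0+40)]
    if len(q): print(x0,"max y",q[:,1].max().round(),"zmax",q[:,2].max().round())
```

```text
board [ 28. 218.] [430.9 666. ] 74.7 47.2 -60.6
board [325. 218.] [ 448.5 -136.5] 80.6 74.6 -14.1
board [216. 215.] [449.9 158.1] 100.3 62.8 -59.2
board [123. 161.] [598.1 419. ] 72.2 48.1 69.7
board [361. 160.] [ 612.9 -235.6] 111.0 72.7 86.8
board [230. 159.] [605.4 125.1] 117.9 64.7 84.3
board [178. 156.] [609.5 269.3] 80.4 35.0 46.7
block z23 [ 41.7 104.2] 103.45301055908203 38.40848922729492 58.01568603515625
block z23 [448.1 156.2] 98.60993957519531 61.75403594970703 -59.240234375
L [ 452.80718994 -331.74560547]
 missing-corner dir [42.4 13.8] box [[-42.4, -13.8], [15.9, -41.7], [42.4, 13.8], [-15.9, 41.7]] yaw_y if (+x,-y): 153.0
Lpad [ 448.58050537 -136.85502625]
 missing-corner dir [32.6 18.6] box [[-32.6, -18.6], [20.0, -31.8], [32.6, 18.6], [-20.0, 31.8]] yaw_y if (+x,-y): 164.8
clamp 146 size [ 56.9 114.3] centre [610.8 -71.1] jaw x off 7.2 handle min y per side [np.float64(-492.1), np.float64(-489.0)]
clamp 149 size [ 56.8 113.3] centre [612.5 -69.5] jaw x off 2.2 handle min y per side [np.float64(-505.2), np.float64(-504.1)]
clamp 151 size [ 56.7 112.8] centre [613.4 -6
[... 374 characters left out ...]
766.9 -63.2] jaw x off 1.0 handle min y per side [np.float64(-624.4), np.float64(-626.8)]
clamp 149 size [83.  94.2] centre [766.9 -63.3] jaw x off 1.9 handle min y per side [np.float64(-642.8), np.float64(-643.2)]
clamp 151 size [83.1 94.7] centre [766.8 -63.4] jaw x off 1.9 handle min y per side [np.float64(-654.0), np.float64(-654.8)]
clamp 153 size [83.1 95.1] centre [766.8 -63.5] jaw x off 3.3 handle min y per side [np.float64(-664.5), np.float64(-665.6)]
clamp 156 size [83.  95.6] centre [766.6 -63.6] jaw x off 1.3 handle min y per side [np.float64(-678.3), np.float64(-680.0)]
580 max y -346.0 zmax 140.0
620 max y -307.0 zmax 209.0
660 max y -306.0 zmax 210.0
700 max y -61.0 zmax 209.0
```

View pics/crop1.png

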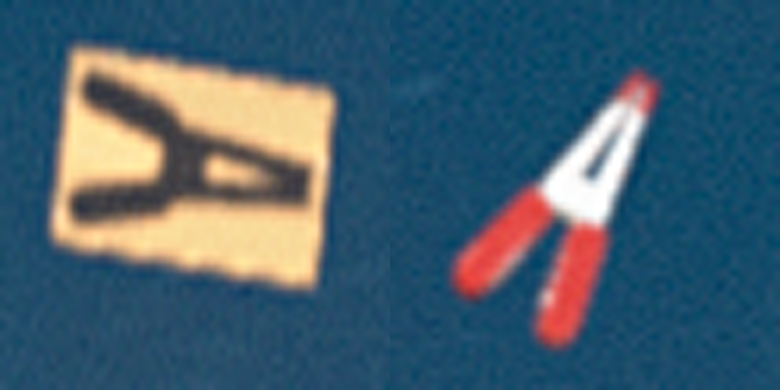

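The silhouette's handles point to image left (+y, heading 84.3°). The clamp's handles point lower left (heading about 151°). All sizes check out, so I move, L first.

```bash
cat > go.py <<'E'
import sys,numpy as np
from workcell import arm
from scipy.spatial.transform import Rotation as Ro
# name: x,y,psi(heading of tool x, deg)
T=dict(L=(455.2,-354.5,154.4),Lp=(455.4,-158.5,165.9),C=(587.1,-53.7,150.7),Cp=(608.4,155.0,84.3),
 S=(448.1,156.2,120.8),Sp=(612.9,-235.6,86.8),B=(444.9,13.2,130.1),Bp=(609.5,269.3,46.7))
s=arm.get_state(); p=s["tcp_pos"]; M=Ro.from_quat(np.roll(s["eef_rot"],-1)).as_matrix()
psi=np.degrees(np.arctan2(M[1,0],M[0,0]))
print("t",round(s["time_s"],1),"pos",p.round(1),"psi",psi.round(1),"zaxis",M[:,2].round(3),"j6",s["joints"][5].round(2),"F",s["force"].round(1),"open",round(s["gripper_width"],3))
for n in sys.argv[1:]:
    x,y,t=T[n]; u=np.radians(t); d=np.array([x,y])-p[:2]; turn=(psi-t+180)%360-180
    q=np.radians(psi); 
    print(n,"turn units",round(np.radians(turn)/.1,2),"| shift units after turn x",round((d[0]*np.cos(u)+d[1]*np.sin(u))/25,2),"y",round((d[0]*np.sin(u)-d[1]*np.cos(u))/25,2),
     "| before turn x",round((d[0]*np.cos(q)+d[1]*np.sin(q))/25,2),"y",round((d[0]*np.sin(q)-d[1]*np.cos(q))/25,2))
E
python3 go.py L
```

```text
t 0.1 pos [ 213.9 -479.1  230.8] psi 24.1 zaxis [-0.     0.001 -1.   ] j6 1.43 F [0.4 0.7 0.9] open 0.999
L turn units -22.75 | shift units after turn x -6.55 y 8.66 | before turn x 10.85 y -0.62
```

>>> step_arm(commands="0.6 1 0 0 0 0 0; 0.6 1 0 0 0 0 0; 0.6 1 0 0 0 0 0; 0.6 1 -0.1 0 0 0 0; 0.6 1 -0.1 0 0 0 0; 0.6 1 -0.1 0 0 0 0; 0.6 1 -0.1 0 0 0 0; 0.6 1 -0.1 0 0 0 0; 0.6 1 -0.1 0 0 0 0; 0.6 1 0 0 0 0 0; 0.6 0.85 0 0 0 0 0; 0.6 0 0 0 0 0 -1")

```text
time_s: 1.3
tcp_pos: [457.4, -353.8, 230.8]
eef_rot: [-0.0, 0.966, 0.258, 0.0]
force: [-0.1, 0.3, -0.3]
gripper_width: 0.597
gripper_force: 0.0
```

>>> step_arm(commands="0.6 0 0 0.4 0 0 -1; 0.6 0 0 0.4 0 0 -1; 0.6 0 0 0.4 0 0 -1; 0.6 0 0 0.4 0 0 -1; 0.6 0 0 0.4 0 0 -1; 0.6 0 0 0.4 0 0 -1; 0.6 0 0 0.4 0 0 -1; 0.6 0 0 0.4 0 0 -1; 0.6 0 0 0.4 0 0 -1; 0.6 0 0 0.4 0 0 -1; 0.6 0 0 0 0 0 -1; 0.6 0 0 0 0 0 -1")

```text
time_s: 2.5
tcp_pos: [455.1, -354.7, 130.5]
eef_rot: [-0.001, 0.651, 0.759, 0.0]
force: [0.3, 0.1, 0.2]
gripper_width: 0.6
gripper_force: 0.0
```

>>> step_arm(commands="0.6 0 0 0 0 0 -1; 0.6 0 0 0 0 0 -1; 0.6 0 0 0 0 0 -1; 0.6 0 0 0 0 0 -1; 0.6 0 0 0 0 0 -1; 0.6 0 0 0 0 0 -1; 0.6 0 0 0 0 0 -1; 0.6 0 0 0 0 0 -1; 0.6 0 0 0 0 0 -1; 0.6 0 0 0 0 0 -0.75; 0.6 0 0 0 0 0 0")

```text
time_s: 3.6
tcp_pos: [455.4, -355.0, 131.0]
eef_rot: [-0.0, 0.221, 0.975, 0.0]
force: [0.9, -0.4, 0.9]
gripper_width: 0.6
gripper_force: 0.0
```

```bash
python3 go.py L
```

```text
t 3.6 pos [ 455.4 -355.   131. ] psi 154.5 zaxis [-0.  0. -1.] j6 -0.34 F [ 0.9 -0.4  0.9] open 0.6
L turn units 0.01 | shift units after turn x 0.02 y 0.01 | before turn x 0.02 y 0.01
```

>>> step_arm(commands="0.6 0 0 1 0 0 0; 0.6 0 0 1 0 0 0; 0.6 0 0 1 0 0 0; 0.6 0 0 1 0 0 0; 0.6 0 0 0.7 0 0 0; 0.6 0 0 0.34 0 0 0; 0 0 0 0 0 0 0; 0 0 0 0 0 0 0; 0 0 0 0 0 0 0; 0 0 0 0 0 0 0; 0 0 0 0 0 0 0")

```text
time_s: 4.7
tcp_pos: [456.1, -355.7, 6.2]
eef_rot: [0.001, 0.222, 0.975, -0.0]
force: [-0.6, -0.3, 6.6]
gripper_width: 0.236
gripper_force: 59.4
```

```bash
python3 go.py Lp
python3 - <<'E'
from workcell import imaging; import cv2,pickle,numpy as np
f=imaging.grab_frame("side"); cv2.imwrite("pics/s1.png",cv2.resize(f["color"][260:350,180:300],(800,600),interpolation=cv2.INTER_CUBIC))
E
```

```text
t 4.7 pos [ 456.1 -355.7    6.2] psi 154.4 zaxis [ 0.001 -0.001 -1.   ] j6 -0.34 F [-0.6 -0.3  6.6] open 0.236
Lp turn units -2.01 | shift units after turn x 1.95 y 7.64 | before turn x 3.43 y 7.1
```

View pics/s1.png

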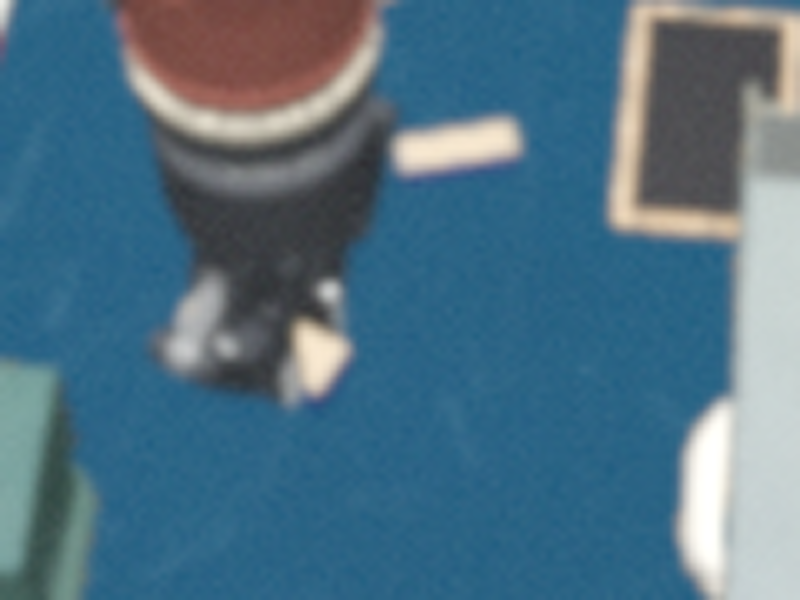

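>>> step_arm(commands="0 0 0 -0.5 0 0 0; 0 0 0 -1 0 0 0; 0 0 0 -1 0 0 -1; 0 0 0 0 0 0 -1; 0 0.2 0.9 0 0 0 0; 0 0.25 1 0 0 0 0; 0 0.25 1 0 0 0 0; 0 0.25 1 0 0 0 0; 0 0.25 1 0 0 0 0; 0 0.25 1 0 0 0 0; 0 0.25 1 0 0 0 0; 0 0.25 0.74 0 0 0 0")

```text
time_s: 5.95
tcp_pos: [455.0, -156.7, 68.6]
eef_rot: [0.0, 0.123, 0.992, 0.0]
force: [0.1, -0.6, -0.8]
gripper_width: 0.238
gripper_force: 58.8
```

>>> step_arm(commands="0 0 0 0 0 0 0; 0 0 0 0 0 0 0")

```text
time_s: 6.15
tcp_pos: [455.4, -158.2, 68.5]
eef_rot: [0.0, 0.123, 0.992, -0.0]
force: [-0.4, 0.6, -0.5]
gripper_width: 0.242
gripper_force: 58.8
```

```bash
python3 go.py Lp
```

```text
t 6.2 pos [ 455.4 -158.2   68.5] psi 165.9 zaxis [ 0.001 -0.001 -1.   ] j6 -0.24 F [-0.4  0.6 -0.5] open 0.242
Lp turn units 0.0 | shift units after turn x -0.0 y -0.01 | before turn x -0.0 y -0.01
```

>>> step_arm(commands="0 0 0 1 0 0 0; 0 0 0 0.8 0 0 0; 0 0 0 0.3 0 0 0; 0 0 0 0.2 0 0 0; 0 0 0 0 0 0 0; 0.6 0 0 0 0 0 0; 0.6 0 0 0 0 0 0; 0.6 0 0 0 0 0 0; 0.6 0 0 -0.5 0 0 0; 0.6 0 0 -1 0 0 0; 0.6 0 0 -1 0 0 0; 0.7 0 0 -1 0 0 0")

```text
time_s: 7.35
tcp_pos: [454.9, -158.0, 98.9]
eef_rot: [0.0, 0.123, 0.992, -0.0]
force: [0.6, -0.2, 0.4]
gripper_width: 0.7
gripper_force: 0.0
```

```bash
python3 go.py C
```

```text
t 7.3 pos [ 454.9 -158.    98.9] psi 165.9 zaxis [ 0. -0. -1.] j6 -0.24 F [ 0.6 -0.2  0.4] open 0.7
C turn units 2.65 | shift units after turn x -2.57 y 6.23 | before turn x -4.11 y 5.34
```

>>> step_arm(commands="0.85 0 0 0 0 0 1; 0.85 0 0 0 0 0 1; 0.85 0 0 0 0 0 0.65; 0.85 -0.4 1 0 0 0 0; 0.85 -0.4 1 0 0 0 0; 0.85 -0.4 1 0 0 0 0; 0.85 -0.4 1 0 0 0 0; 0.85 -0.4 1 0 0 0 0; 0.85 -0.4 1 0 0 0 0; 0.85 -0.17 0.23 0 0 0 0; 0.85 0 0 0 0 0 0; 0.85 0 0 0 0 0 0")

```text
time_s: 8.55
tcp_pos: [586.5, -54.1, 97.6]
eef_rot: [-0.0, 0.253, 0.967, -0.0]
force: [0.2, -0.2, 0.0]
gripper_width: 0.85
gripper_force: 0.0
```

```bash
python3 go.py C;  python3 - <<'E'
from workcell import imaging; from h import *; import pickle
f=imaging.grab_frame("top"); pickle.dump(f,open("top1.pkl","wb"))
cv2.imwrite("pics/t1.png",cv2.resize(f["color"][140:260,240:400],(800,600),interpolation=cv2.INTER_CUBIC))
E
```

```text
t 8.6 pos [586.5 -54.1  97.6] psi 150.7 zaxis [-0.001 -0.    -1.   ] j6 0.3 F [ 0.2 -0.2  0. ] open 0.85
C turn units -0.01 | shift units after turn x -0.01 y 0.03 | before turn x -0.01 y 0.03
```

View pics/t1.png

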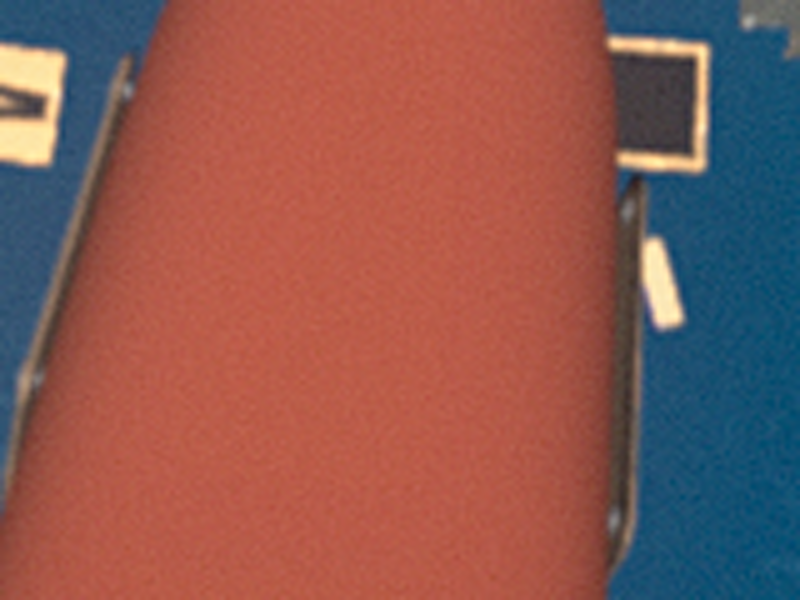

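The arm hides the L, so I'll check it later. Now the clamp grasp.

>>> step_arm(commands="0.85 0 0 1 0 0 0; 0.85 0 0 1 0 0 0; 0.85 0 0 1 0 0 0; 0.85 0 0 0.4 0 0 0; 0.85 0 0 0.25 0 0 0; 0.85 0 0 0 0 0 0; 0 0 0 0 0 0 0; 0 0 0 0 0 0 0; 0 0 0 0 0 0 0; 0 0 0 0 0 0 0; 0 0 0 0 0 0 0")

```text
time_s: 9.7
tcp_pos: [588.1, -53.9, 8.1]
eef_rot: [0.001, 0.253, 0.967, -0.0]
force: [-1.6, -0.9, 6.8]
gripper_width: 0.515
gripper_force: 61.6
```

```bash
python3 go.py Cp
```

```text
t 9.7 pos [588.1 -53.9   8.1] psi 150.7 zaxis [ 0.002 -0.001 -1.   ] j6 0.3 F [-1.6 -0.9  6.8] open 0.515
Cp turn units 11.59 | shift units after turn x 8.4 y -0.02 | before turn x 3.38 y 7.68
```

>>> step_arm(commands="0 0 0 -0.5 0 0 0; 0 0 0 -1 0 0 0; 0 0 0 -1 0 0 0; 0 0.4 0.9 0 0 0 0; 0 0.4 1 0 0 0 0; 0 0.4 1 0 0 0 0; 0 0.4 1 0 0 0 0; 0 0.4 1 0 0 0 0; 0 0.4 1 0 0 0 0; 0 0.4 1 0 0 0 0; 0 0.4 0.7 0 0 0 0; 0 0.18 0.08 0 0 0 0")

```text
time_s: 10.9
tcp_pos: [608.0, 157.3, 70.2]
eef_rot: [0.001, 0.252, 0.968, 0.001]
force: [0.8, 0.5, -0.7]
gripper_width: 0.512
gripper_force: 61.3
```

>>> step_arm(commands="0 0 0 0 0 0 0.8; 0 0 0 0 0 0 1; 0 0 0 0 0 0 1; 0 0 0 0 0 0 1; 0 0 0 0 0 0 1; 0 0 0 0 0 0 1; 0 0 0 0 0 0 1; 0 0 0 0 0 0 1; 0 0 0 0 0 0 1; 0 0 0 0 0 0 1; 0 0 0 0 0 0 1; 0 0 0 0 0 0 0.8")

```text
time_s: 12.1
tcp_pos: [607.6, 154.3, 69.9]
eef_rot: [0.0, 0.743, 0.669, 0.0]
force: [1.3, 0.6, -1.2]
gripper_width: 0.521
gripper_force: 61.3
```

>>> step_arm(commands="0 0 0 0 0 0 0; 0 0 0 0 0 0 0")

```text
time_s: 12.3
tcp_pos: [607.7, 154.6, 69.6]
eef_rot: [0.0, 0.741, 0.671, 0.0]
force: [-0.5, 0.1, -1.1]
gripper_width: 0.521
gripper_force: 61.3
```

```bash
python3 go.py Cp;  python3 - <<'E'
from workcell import imaging; from h import *; import pickle
f=imaging.grab_frame("side"); pickle.dump(f,open("side2.pkl","wb"))
f=imaging.grab_frame("top"); pickle.dump(f,open("top2.pkl","wb"))
cv2.imwrite("pics/t2.png",cv2.resize(f["color"][195:245,290:360],(700,500),interpolation=cv2.INTER_CUBIC))
for b in blobs(f,masks(f["color"])["wood"],16,100,3500): 
    if abs(b["c"][1]+137)<30: print(b["px"],b["c"],b["L"],b["W"],b["a"])
E
```

```text
t 12.3 pos [607.7 154.6  69.6] psi 84.3 zaxis [ 0. -0. -1.] j6 1.8 F [-0.5  0.1 -1.1] open 0.521
Cp turn units 0.0 | shift units after turn x 0.02 y 0.03 | before turn x 0.02 y 0.03
[325. 218.] [ 447.36947632 -134.68374634] 79.78034973144531 73.79290771484375 -14.094047546386719
```

View pics/t2.png

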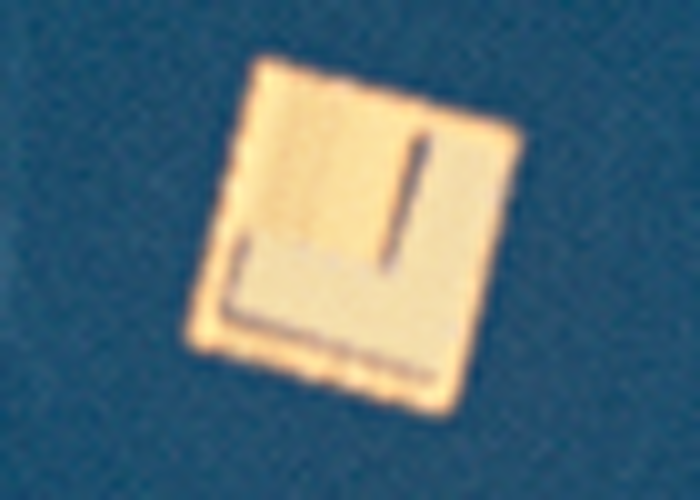

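The clamp is at its place pose in the air. The L covers its silhouette, with thin dark strips on the long limb's inner side (405,200) and below (330,345) that are partly its own dark side faces. I'll put the clamp down, then measure the L.

>>> step_arm(commands="0 0.02 0.03 1 0 0 0; 0 0 0 0.8 0 0 0; 0 0 0 0.3 0 0 0; 0 0 0 0.15 0 0 0; 0 0 0 0 0 0 0; 0.85 0 0 0 0 0 0; 0.85 0 0 0 0 0 0; 0.85 0 0 0 0 0 0; 0.85 0 0 -0.5 0 0 0; 0.85 0 0 -1 0 0 0; 0.95 0 0 -1 0 0 0; 0.95 0 0 -1 0 0 0")

```text
time_s: 13.6
tcp_pos: [608.5, 155.5, 102.4]
eef_rot: [0.0, 0.742, 0.671, 0.0]
force: [0.0, 0.2, 0.6]
gripper_width: 0.952
gripper_force: 0.0
```

```bash
python3 go.py S
python3 - <<'E'
from h import *; import pickle
f=pickle.load(open("top2.pkl","rb")); hsv=cv2.cvtColor(f["color"],cv2.COLOR_BGR2HSV)
print(hsv[195:245:4,300:350:4,1])
w=masks(f["color"])["wood"]
ca=cv2.GaussianBlur(hsv[...,1],(3,3),0)
for th in(85,95,105):
  for b in blobs(f,w&(ca<th),20,100,3500): 
    if abs(b["c"][1]+137)<30: print(th,b["px"],b["c"],b["g"],b["L"],b["W"],b["a"])
E
```

```text
t 13.6 pos [608.5 155.5 102.4] psi 84.2 zaxis [ 0.001  0.    -1.   ] j6 1.81 F [0.  0.2 0.6] open 0.952
S turn units -6.38 | shift units after turn x 3.31 y -5.5 | before turn x -0.62 y -6.39
[[210 205 176 186 187 172 184 166 188 185 172 195 181]
 [179 188 188 168 192 192 174 177 175 171 176 183 201]
 [189 197 190 200  93  99  78  47 194 165 179 168 183]
 [172 181 159 183  91  98 101  90  98 104  64 182 193]
 [166 183 168  34  96  96  95  93  58  79  88 170 175]
 [176 173 174 100 103 102  92 103  79  76  18 172 194]
 [161 170 174  94  78  78  93 100  79  75 150 177 204]
 [201 173 143  95  79  77  78  75  77  78 195 178 175]
 [192 175  11 107  73  79  77  76  73  89 168 160 175]
 [186 182 183 127  51  97  96  83  78  61 171 177 178]
 [162 183 170 169 163 183 182  21  91 150 178 156 177]
 [177 186 179 163 184 169 172 156 185 150 173 150 178]
 [185 217 182 176 182 173 167 172 181 159 176 176 168]]
85 [330. 222.] [ 446.1065979  -138.14855957] [ 437.9862422  -143.96953195] 79.54226684570312 65.21757507324219 -14.42156982421875
95 [325. 218.] [ 446.99258423 -134.06463623] [ 447.01482824 -134.1109822 ] 79.50020599365234 73.53376770019531 -14.094047546386719
105 [325. 218.] [ 446.99258423 -134.06463623] [ 447.01482824 -134.1109822 ] 79.50020599365234 73.53376770019531 -14.094047546386719
```

```bash
cat > prof.py <<'E'
from h import *
def rect(f,c,psi_y,z,hx,hy,s=0.5):
    "view rectified on plane z, pad frame: columns x, rows y (row0=-hy)"
    u=np.radians(psi_y); ex=np.array([np.sin(u),-np.cos(u)]); ey=np.array([np.cos(u),np.sin(u)])
    X,Y=np.meshgrid(np.arange(-hx,hx+s,s),np.arange(-hy,hy+s,s))
    w=np.array(c)+X[...,None]*ex+Y[...,None]*ey
    p=np.concatenate([w.reshape(-1,2),np.full((w.size//2,1),z)],1)
    q=cv2.projectPoints(p,np.array(f["rvec"],float),np.array(f["tvec"],float),f["intrinsics"],f["dist_coeffs"])[0].reshape(X.shape+(2,)).astype(np.float32)
    return cv2.remap(f["color"],q[...,0],q[...,1],cv2.INTER_CUBIC)
E
python3 - <<'E'
from prof import *; import pickle
for n in("top0","top2"):
    f=pickle.load(open(n+".pkl","rb")); z=20 if n=="top2" else 4
    r=rect(f,(448.5,-136.6),165.9,z,40,42); g=r[...,2].astype(int)
    x=np.arange(-40,40.5,.5);y=np.arange(-42,42.5,.5)
    print(n,"x profile y-28..0",[(a,int(v)) for a,v in zip(x,g[28:84].mean(0))][::3])
    print("y profile x 0..22",[(a,int(v)) for a,v in zip(y,g[:,80:124].mean(1))][::3])
E
```

```text
top0 x profile y-28..0 [(np.float64(-40.0), 43), (np.float64(-38.5), 96), (np.float64(-37.0), 170), (np.float64(-35.5), 233), (np.float64(-34.0), 254), (np.float64(-32.5), 250), (np.float64(-31.0), 218), (np.float64(-29.5), 161), (np.float64(-28.0), 107), (np.float64(-26.5), 74), (np.float64(-25.0), 65), (np.float64(-23.5), 65), (np.float64(-22.0), 69), (np.float64(-20.5), 71), (np.float64(-19.0), 71), (np.float64(-17.5), 69), (np.float64(-16.0), 65), (np.float64(-14.5), 62), (np.float64(-13.0), 71), (np.float64(-11.5), 105), (np.float64(-10.0), 163), (np.float64(-8.5), 221), (np.float64(-7.0), 252), (np.float64(-5.5), 254), (np.float64(-4.0), 253), (np.float64(-2.5), 251), (np.float64(-1.0), 250), (np.float64(0.5), 250), (np.float64(2.0), 250), (np.float64(3.5), 249), (np.float64(5.0), 249), (np.float64(6.5), 249), (np.float64(8.0), 249), (np.float64(9.5), 248), (np.float64(11.0), 246), (np.float64(12.5), 244), (np.float64(14.0), 244), (np.float64(15.5), 245), (np.float64(17.0), 245), (np.float64(18.5), 245), (np.float64(20.0), 244), (np.float64(21.5), 243), (np.float64(23.0), 242),
[... 3863 characters left out ...]
 248), (np.float64(1.5), 248), (np.float64(3.0), 248), (np.float64(4.5), 248), (np.float64(6.0), 247), (np.float64(7.5), 245), (np.float64(9.0), 243), (np.float64(10.5), 241), (np.float64(12.0), 241), (np.float64(13.5), 242), (np.float64(15.0), 242), (np.float64(16.5), 243), (np.float64(18.0), 242), (np.float64(19.5), 242), (np.float64(21.0), 243), (np.float64(22.5), 243), (np.float64(24.0), 244), (np.float64(25.5), 244), (np.float64(27.0), 244), (np.float64(28.5), 235), (np.float64(30.0), 216), (np.float64(31.5), 200), (np.float64(33.0), 208), (np.float64(34.5), 231), (np.float64(36.0), 248), (np.float64(37.5), 252), (np.float64(39.0), 243), (np.float64(40.5), 206), (np.float64(42.0), 143)]
```

The L is within about 1–1.5 mm of its silhouette, which is fine. Next, the block.

>>> step_arm(commands="1 0 0 0 0 0 -1; 1 0 0 0 0 0 -1; 1 0 0 0 0 0 -1; 1 0 0 0 0 0 -1; 1 0 0 0 0 0 -1; 1 0 0 0 0 0 -1; 1 0.5 -0.8 0 0 0 -0.38; 1 0.6 -1 0 0 0 0; 1 0.6 -1 0 0 0 0; 1 0.6 -1 0 0 0 0; 1 0.6 -1 0 0 0 0; 1 0.4 -0.7 0 0 0 0")

```text
time_s: 14.8
tcp_pos: [446.3, 157.0, 101.2]
eef_rot: [0.0, 0.494, 0.869, 0.0]
force: [0.2, 0.1, 1.3]
gripper_width: 1.001
gripper_force: 0.0
```

>>> step_arm(commands="1 0 0 0 0 0 0; 1 0 0 0 0 0 0")

```text
time_s: 15.0
tcp_pos: [449.1, 157.1, 101.4]
eef_rot: [0.001, 0.494, 0.869, 0.001]
force: [0.9, -0.7, 0.2]
gripper_width: 1.001
gripper_force: 0.0
```

```bash
python3 go.py S
```

```text
t 15.0 pos [449.1 157.1 101.4] psi 120.8 zaxis [ 0.002  0.    -1.   ] j6 1.22 F [ 0.9 -0.7  0.2] open 1.001
S turn units -0.0 | shift units after turn x -0.01 y -0.05 | before turn x -0.01 y -0.05
```

>>> step_arm(commands="1 0 -0.05 1 0 0 0; 1 0 0 1 0 0 0; 1 0 0 1 0 0 0; 1 0 0 0.6 0 0 0; 1 0 0 0.28 0 0 0; 1 0 0 0 0 0 0; 0 0 0 0 0 0 0; 0 0 0 0 0 0 0; 0 0 0 0 0 0 0; 0 0 0 0 0 0 0; 0 0 0 0 0 0 0")

```text
time_s: 16.1
tcp_pos: [448.1, 156.5, 4.6]
eef_rot: [0.001, 0.494, 0.869, 0.001]
force: [-0.1, -0.1, 6.3]
gripper_width: 0.687
gripper_force: 64.7
```

>>> step_arm(commands="0 0 0 -0.5 0 0 0; 0 0 0 -1 0 0 0; 0 0 0 -1 0 0 0; 0 0 0 0 0 0 0")

```text
time_s: 16.5
tcp_pos: [449.6, 156.8, 69.2]
eef_rot: [0.002, 0.494, 0.869, 0.002]
force: [0.1, -0.6, -1.0]
gripper_width: 0.684
gripper_force: 64.9
```

```bash
python3 go.py Sp
```

```text
t 16.5 pos [449.6 156.8  69.2] psi 120.8 zaxis [ 0.006  0.001 -1.   ] j6 1.22 F [ 0.1 -0.6 -1. ] open 0.684
Sp turn units 5.93 | shift units after turn x -15.31 y 7.4 | before turn x -16.83 y -2.42
```

>>> step_arm(commands="0 0 0 0 0 0 0.93; 0 0 0 0 0 0 1; 0 0 0 0 0 0 1; 0 0 0 0 0 0 1; 0 0 0 0 0 0 1; 0 0 0 0 0 0 1; 0 -0.7 0.35 0 0 0 0; 0 -1 0.5 0 0 0 0; 0 -1 0.5 0 0 0 0; 0 -1 0.5 0 0 0 0; 0 -1 0.5 0 0 0 0; 0 -1 0.5 0 0 0 0")

```text
time_s: 17.7
tcp_pos: [510.5, 8.9, 65.8]
eef_rot: [0.0, 0.727, 0.687, 0.0]
force: [0.0, 0.7, -0.8]
gripper_width: 0.681
gripper_force: 64.8
```

>>> step_arm(commands="0 -1 0.5 0 0 0 0; 0 -1 0.5 0 0 0 0; 0 -1 0.5 0 0 0 0; 0 -1 0.5 0 0 0 0; 0 -1 0.5 0 0 0 0; 0 -1 0.5 0 0 0 0; 0 -1 0.5 0 0 0 0; 0 -1 0.5 0 0 0 0; 0 -0.8 0.3 0 0 0 0; 0 -0.6 0.1 0 0 0 0; 0 0 0 0 0 0 0; 0 0 0 0 0 0 0")

```text
time_s: 18.9
tcp_pos: [606.3, -230.3, 65.5]
eef_rot: [-0.0, 0.727, 0.687, 0.0]
force: [0.3, 0.6, -0.4]
gripper_width: 0.683
gripper_force: 64.8
```

```bash
python3 go.py Sp
```

```text
t 18.9 pos [ 606.3 -230.3   65.5] psi 86.8 zaxis [-0.001  0.001 -1.   ] j6 1.15 F [ 0.3  0.6 -0.4] open 0.683
Sp turn units -0.0 | shift units after turn x -0.2 y 0.27 | before turn x -0.2 y 0.27
```

>>> step_arm(commands="0 -0.2 0.27 0.5 0 0 0; 0 0 0 0.8 0 0 0; 0 0 0 0.5 0 0 0; 0 0 0 0 0 0 0; 0 0 0 0 0 0 0")

```text
time_s: 19.4
tcp_pos: [613.2, -235.7, 20.6]
eef_rot: [-0.0, 0.726, 0.687, -0.0]
force: [0.5, -0.6, -0.3]
gripper_width: 0.684
gripper_force: 64.8
```

```bash
python3 go.py Sp
```

```text
t 19.4 pos [ 613.2 -235.7   20.6] psi 86.8 zaxis [-0.001  0.    -1.   ] j6 1.15 F [ 0.5 -0.6 -0.3] open 0.684
Sp turn units 0.0 | shift units after turn x 0.0 y -0.01 | before turn x 0.0 y -0.01
```

>>> step_arm(commands="0 0 0 0.25 0 0 0; 0 0 0 0.19 0 0 0; 0 0 0 0 0 0 0; 1 0 0 0 0 0 0; 1 0 0 0 0 0 0; 1 0 0 0 0 0 0; 1 0 0 -0.5 0 0 0; 1 0 0 -1 0 0 0; 0.8 0 0 -1 0 0 0; 0.6 0 0 -1 0 0 0; 0.6 0 0 0 0 0 0")

```text
time_s: 20.5
tcp_pos: [615.7, -237.3, 102.2]
eef_rot: [0.003, 0.727, 0.687, 0.001]
force: [0.7, -0.6, -0.4]
gripper_width: 0.599
gripper_force: 0.0
```

```bash
python3 go.py B
```

```text
t 20.5 pos [ 615.7 -237.3  102.2] psi 86.8 zaxis [ 0.006 -0.003 -1.   ] j6 1.15 F [ 0.7 -0.6 -0.4] open 0.599
B turn units -7.56 | shift units after turn x 12.06 y 1.23 | before turn x 9.62 y -7.38
```

>>> step_arm(commands="0.6 0.9 -0.7 0 0 0 0; 0.6 1 -0.75 0 0 0 0; 0.6 1 -0.75 0 0 0 0; 0.6 1 -0.75 0 0 0 0; 0.6 1 -0.75 0 0 0 0; 0.6 1 -0.75 0 0 0 0; 0.6 1 -0.75 0 0 0 0; 0.6 1 -0.75 0 0 0 0; 0.6 1 -0.75 0 0 0 0; 0.6 0.72 -0.7 0 0 0 0; 0.6 0 0 0 0 0 -1; 0.6 0 0 0 0 0 -1")

```text
time_s: 21.7
tcp_pos: [441.6, 15.0, 97.8]
eef_rot: [0.0, 0.652, 0.758, 0.0]
force: [0.7, 0.0, 0.2]
gripper_width: 0.605
gripper_force: 0.0
```

>>> step_arm(commands="0.6 0 0 0.5 0 0 -1; 0.6 0 0 0.5 0 0 -1; 0.6 0 0 0.5 0 0 -1; 0.6 0 0 0.3 0 0 -1; 0.6 0 0 0 0 0 -1; 0.6 0 0 0 0 0 -0.56; 0.6 0 0 0 0 0 0; 0.6 0 0 0 0 0 0")

```text
time_s: 22.5
tcp_pos: [442.2, 14.3, 52.5]
eef_rot: [0.0, 0.423, 0.906, 0.0]
force: [1.1, 0.0, 0.1]
gripper_width: 0.596
gripper_force: 0.0
```

```bash
python3 go.py B
```

```text
t 22.5 pos [442.2  14.3  52.5] psi 130.0 zaxis [ 0. -0. -1.] j6 0.74 F [1.1 0.  0.1] open 0.596
B turn units -0.02 | shift units after turn x -0.11 y 0.05 | before turn x -0.11 y 0.05
```

>>> step_arm(commands="0.6 -0.11 0.05 0.8 0 0 -0.02; 0.6 0 0 0.8 0 0 0; 0.6 0 0 0.3 0 0 0; 0.6 0 0 0 0 0 0; 0 0 0 0 0 0 0; 0 0 0 0 0 0 0; 0 0 0 0 0 0 0; 0 0 0 0 0 0 0; 0 0 0 0 0 0 0")

```text
time_s: 23.4
tcp_pos: [445.4, 13.0, 5.8]
eef_rot: [0.001, 0.421, 0.907, 0.0]
force: [-1.1, 1.2, 7.0]
gripper_width: 0.221
gripper_force: 59.1
```

>>> step_arm(commands="0 0 0 -0.5 0 0 0; 0 0 0 -1 0 0 0; 0 0 0 -1 0 0 0; 0 0 0 0 0 0 0")

```text
time_s: 23.8
tcp_pos: [447.2, 12.8, 70.4]
eef_rot: [0.003, 0.421, 0.907, 0.001]
force: [-1.1, 0.2, -0.9]
gripper_width: 0.222
gripper_force: 58.9
```

```bash
python3 go.py Bp
```

```text
t 23.8 pos [447.2  12.8  70.4] psi 130.2 zaxis [ 0.006 -0.001 -1.   ] j6 0.73 F [-1.1  0.2 -0.9] open 0.222
Bp turn units 14.58 | shift units after turn x 11.92 y -2.31 | before turn x 3.64 y 11.58
```

>>> step_arm(commands="0 0.2 0.7 0 0 0 0; 0 0.3 1 0 0 0 0; 0 0.3 1 0 0 0 0; 0 0.3 1 0 0 0 0; 0 0.3 1 0 0 0 0; 0 0.3 1 0 0 0 0; 0 0.3 1 0 0 0 0; 0 0.3 1 0 0 0 0; 0 0.3 1 0 0 0 0; 0 0.3 1 0 0 0 0; 0 0.4 1 0 0 0 0; 0 0.3 0.8 0 0 0 0")

```text
time_s: 25.0
tcp_pos: [606.7, 268.8, 66.9]
eef_rot: [0.0, 0.421, 0.907, 0.0]
force: [0.4, 0.2, 0.7]
gripper_width: 0.22
gripper_force: 58.8
```

>>> step_arm(commands="0 0 0 0 0 0 0.58; 0 0 0 0 0 0 1; 0 0 0 0 0 0 1; 0 0 0 0 0 0 1; 0 0 0 0 0 0 1; 0 0 0 0 0 0 1; 0 0 0 0 0 0 1; 0 0 0 0 0 0 1; 0 0 0 0 0 0 1; 0 0 0 0 0 0 1; 0 0 0 0 0 0 1; 0 0 0 0 0 0 1")

```text
time_s: 26.2
tcp_pos: [606.0, 267.4, 66.9]
eef_rot: [-0.0, 0.85, 0.527, -0.0]
force: [0.1, 0.4, 1.0]
gripper_width: 0.221
gripper_force: 58.8
```

>>> step_arm(commands="0 0 0 0 0 0 1; 0 0 0 0 0 0 1; 0 0 0 0 0 0 1; 0 0 0 0 0 0 0; 0 0 0 0 0 0 0")

```text
time_s: 26.7
tcp_pos: [606.1, 267.4, 67.1]
eef_rot: [-0.0, 0.918, 0.398, -0.0]
force: [-0.8, -0.6, -0.6]
gripper_width: 0.218
gripper_force: 58.8
```

```bash
python3 go.py Bp
```

```text
t 26.7 pos [606.1 267.4  67.1] psi 46.8 zaxis [-0. -0. -1.] j6 2.63 F [-0.8 -0.6 -0.6] open 0.218
Bp turn units 0.03 | shift units after turn x 0.15 y 0.05 | before turn x 0.15 y 0.05
```

Height 67 down to about 10.8: 2.25 units.

>>> step_arm(commands="0 0.15 0.05 0.5 0 0 0.03; 0 0 0 0.8 0 0 0; 0 0 0 0.5 0 0 0; 0 0 0 0.3 0 0 0; 0 0 0 0.15 0 0 0; 0 0 0 0 0 0 0; 0.5 0 0 0 0 0 0; 0.5 0 0 0 0 0 0; 0.5 0 0 0 0 0 0; 0.5 0 0 -0.5 0 0 0; 0.5 0 0 -1 0 0 0; 0.5 0 0 -1 0 0 0")

```text
time_s: 27.9
tcp_pos: [609.5, 269.2, 75.0]
eef_rot: [-0.0, 0.919, 0.395, -0.0]
force: [1.3, -0.5, -0.8]
gripper_width: 0.499
gripper_force: 0.0
```

>>> step_arm(commands="0.5 0 0 -1 0 0 0; 0.5 0 0 -1 0 0 0; 0.5 -1 0 -0.5 0 0 0; 0.5 -1 0 0 0 0 0; 0.5 -1 0 0 0 0 0; 0.5 -1 0 0 0 0 0; 0.5 -1 0 0 0 0 0; 0.5 -1 0 0 0 0 0; 0.5 -1 0 0 0 0 0; 0.5 -1 0 0 0 0 0; 0.5 -1 0 0 0 0 0; 0.5 -1 0 0 0 0 0")

```text
time_s: 29.1
tcp_pos: [437.2, 87.3, 137.1]
eef_rot: [0.0, 0.919, 0.395, 0.001]
force: [0.7, -0.7, 0.0]
gripper_width: 0.5
gripper_force: 0.0
```

```bash
python3 go.py Bp
python3 - <<'E'
from workcell import imaging; from prof import *; import pickle
f=imaging.grab_frame("top"); pickle.dump(f,open("top3.pkl","wb"))
cv2.imwrite("pics/t3.png",cv2.resize(f["color"],(800,600),interpolation=cv2.INTER_CUBIC))
s=imaging.grab_frame("side"); pickle.dump(s,open("side3.pkl","wb"))
cv2.imwrite("pics/s3.png",cv2.resize(s["color"][140:320,190:350],(533,600),interpolation=cv2.INTER_CUBIC))
E
```

```text
t 29.1 pos [437.2  87.3 137.1] psi 46.5 zaxis [ 0.001 -0.    -1.   ] j6 2.36 F [ 0.7 -0.7  0. ] open 0.5
Bp turn units -0.03 | shift units after turn x 10.02 y 0.02 | before turn x 10.02 y -0.01
```

View pics/t3.png

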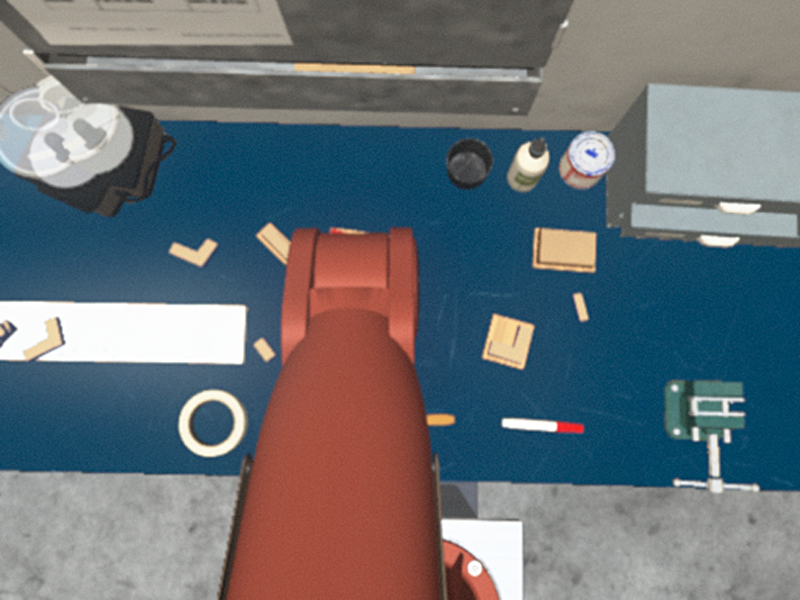

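View pics/s3.png

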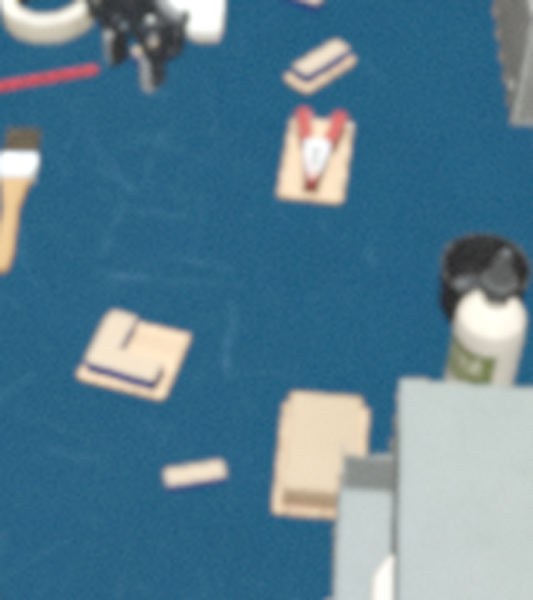

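All four are on their boards. In the side view: bar (320,65), clamp (317,155) with handles up, L (125,350), block (322,450). I'll clear the arm to measure the fits from the top.

>>> step_arm(commands="0.5 -0.7 0.7 0 0 0 0; 0.5 -0.7 0.7 0 0 0 0; 0.5 -0.7 0.7 0 0 0 0; 0.5 -0.7 0.7 0 0 0 0; 0.5 -0.7 0.7 0 0 0 0; 0.5 -0.7 0.7 0 0 0 0; 0.5 -0.7 0.7 0 0 0 0; 0.5 -0.7 0.7 0 0 0 0; 0.5 0 0 0 0 0 0")

```text
time_s: 30.1
tcp_pos: [444.2, -112.4, 137.0]
eef_rot: [0.001, 0.919, 0.394, 0.001]
force: [0.1, -0.2, -0.6]
gripper_width: 0.497
gripper_force: 0.0
```

Run:
```python
from workcell import imaging; from prof import *; import pickle
f=imaging.grab_frame("top"); pickle.dump(f,open("top4.pkl","wb"))
o=[]
# rectified at each object's top plane; green = where its outline should be at that height
for c,a,z,hx,hy in(((609.5,269.3),46.7,20,10.5,33),((605.4,125.1),84.3,24,26,53.5),((612.9,-235.6),86.8,27,30,49.5),((448.5,-136.6),165.9,20,30.5,31.5)):
    r=rect(f,c,a,z,60,65,.5); r=cv2.resize(r,None,fx=1.6,fy=2.2*.727,interpolation=cv2.INTER_LINEAR)
    k=1.6*2; C=(int(60*k),int(65*k)); 
    cv2.rectangle(r,(int(C[0]-hx*k),int(C[1]-hy*k)),(int(C[0]+hx*k),int(C[1]+hy*k)),(0,255,0),1); o.append(r[:, int(C[0]-42*k):int(C[0]+42*k)][:416])
o=np.hstack([cv2.resize(q,(199,310)) for q in o]); print(o.shape); cv2.imwrite("pics/fit.png",o)
for b in blobs(f,masks(f["color"])["red"],12,20,3500):
    if b["c"][0]>550: print(b["c"].round(1),b["g"].round(1),b["L"],b["W"],b["a"])
```

```text
(310, 796, 3)
[594.9 158.8] [595.1 158.4] 46.685546875 16.9649600982666 -83.88277339935303
[626.4 156. ] [626.7 155.7] 46.280860900878906 15.957923889160156 72.79243469238281
```

View pics/fit.png

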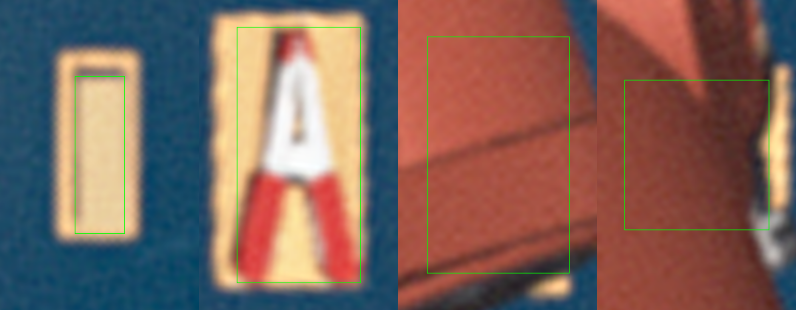

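The bar and clamp fit within about 1 mm, and the clamp's axis is at 84.4° against 84.3°. Now the block, from the previous frame.

Run:
```python
from prof import *; import pickle
f=pickle.load(open("top3.pkl","rb")); o=[]
for c,a,z,hx,hy in(((612.9,-235.6),86.8,27,30,49.5),((448.5,-136.6),165.9,20,30.5,31.5)):
    r=cv2.resize(rect(f,c,a,z,48,62,.5),None,fx=2,fy=2); C=(192,248)
    cv2.rectangle(r,(int(C[0]-hx*4),int(C[1]-hy*4)),(int(C[0]+hx*4),int(C[1]+hy*4)),(0,255,0),1); o.append(r)
cv2.imwrite("pics/fit2.png",np.hstack(o))
```

```text
(no output)
```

View pics/fit2.png

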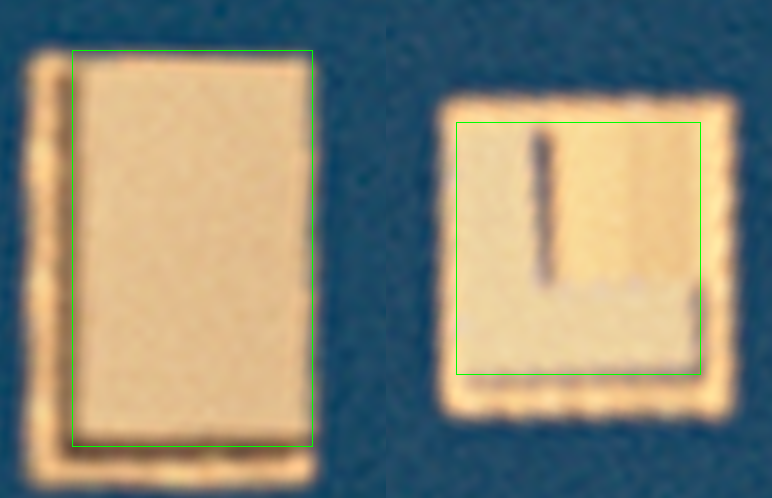

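The block and the L match their expected outlines within about 1–1.5 mm, and the arm is clear. Handing in.

```bash
python3 -c "from workcell import arm; print(arm.sign_off())"
```

```text
the job is handed in; nothing more can be done
None
```

The sanding block, spring clamp, L piece and long bar are each flat on their matching boards, turned the right way and within about 1.5 mm of their silhouettes; the job is handed in at about 30 s of arm time.

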